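Press the coffee scoop into its cutout in the moka case

ROBOT

A 6-joint arm with a two-finger parallel gripper is mounted at the origin on the work surface. World frame = base frame: x ahead of the robot, y to its left, z up, the work surface at z = 0. Lengths are in mm, angles in rad, forces in N, time in s.
With the tool pointing down it reaches from about 350 to 950 mm from the base axis. Payload 17.4 kg.
Tool frame: the origin (TCP) lies at the very end of the fingers, on their centre line; the grasp point (between the pads) lies 19 mm behind it; z points along the fingers, y is the direction in which the jaws open and shut (so a half turn about z gives the same grasp; the last joint's range is limited). The gripper opens to 93 mm and grips with 3 to 60 N. Pads are 15 mm wide; open, the fingers measure 128 mm over their backs; the gripper's body (75 mm by 188 mm) begins 65 mm behind the grasp point.
Start: joints at [1.276, 0.116, 1.442, -0, 1.584, -0.038], TCP at [171.449, 652.869, 218.646] pointing down, gripper open.
Joint ranges: [-2.83, 2.83], [-0.83, 2.19], [0.07, 2.5], [-1.14, 4.28], [0.01, 3], [-2.97, 2.97]. Speed limits (rad/s): [1.89, 1.89, 2.22, 3.14, 3.14, 3.14].

INTERFACE

Orientations are given as a unit quaternion [x, y, z, w].
In Python, from bench import sensors, viewer, hand_in gives the robot as it stands.
- The arm moves only by the tool carry_out, never from a script. Its argument "rows" is a list of rows, each a list of 5 numbers: the finger opening in m, from 0 to 0.093, then the shift along the tool's x, y, z in m, then the turn about the tool's z in degrees. In form: [[jaw, tx, ty, tz, turn], ...]. A call has 1 to 12 rows; each row is the pose to reach, as a shift and turn from the pose commanded when the call began, along the tool's axes at that moment; what a row does not reach only later rows make up. A row lasts 1/10 s, in which the tool goes at most 50 mm and 8.59 degrees, less where a joint would pass 70% of its speed; a pose out of reach is approached as far as the arm can. A call with a gripper value outside its range is refused whole. The fingers move at their own pace and stop on an object; the grip force is fixed at half the most. Time passes only in rows, so rows that repeat a pose let the fingers close. It gives the time, the measured TCP pose, the force and the opening at its end, in the units of the state.
- sensors.read_state(): the state, without advancing time (a new reading comes with each control period).
- viewer.camera(name): name is "scene" or "top" or "wrist"; returns the picture (480x640x3 uint8, red, green, blue); there is no depth.
- viewer.camera_model(name): a dict with "intrinsics" (3x3 intrinsics, pixels), "rvec" (rotation vector, rad) and "tvec" (3), from world to camera coordinates, as OpenCV has them. Camera axes: x right, y down, z forward; pixel columns grow to the right and rows downward; lengths in mm; the calibration is good to about 2 mm. The wrist camera is an equidistant fisheye: a pixel r from the principal point sees the ray r / f radians off the axis. A picture is of the moment at which its call begins: read the wrist's pose just before it. camera_model takes no time and is no camera call; for the wrist camera it gives the pose at the moment of the call.
- hand_in(): hands the job in, once; it reports no verdict.
Trained networks look in the newest picture that a camera, given by its name, has taken for a name from the list of things; names that differ only in an ending like _2 or _b are one class to them, and where a whole thing is asked for, a point or a joint stands for the part that bears it (a point fixed in the world has none). Each returns a list of dicts, best first, with "conf" (0 to 1); they miss things now and then, are a little off and sometimes report something else, mostly with a low value. They report only what shows in the picture. A call takes as long as a camera call. They do not tell look-alikes from the thing itself.
- viewer.spot_in(camera, query): "point" ([row, column] in pixels, amid what is visible of it).
- viewer.landmark_of(camera, query): "point" ([row, column] in pixels: a listed point, or the origin of a listed thing).
The state is a dict: "clock": time; "joint_pos": joint angles; "qd": joint speeds; "joint_torque": joint torques, N m; "tcp_pos": TCP position; "orientation": TCP orientation; "wrist_force": force on the tool from outside, world axes, zero at the start; "torque": the same for the moment, N m; "gripper_width": finger opening in mm.
Only numpy, scipy, OpenCV 4.12 (cv2) and the standard library are available. Lean on these libraries where they do the work, as an engineer would, in place of code of your own. Each camera call takes 0.05 s, during which the arm holds its last target.

TASK

The steel coffee scoop lies under the low wooden riser with only its handle poking out. Draw it out by the handle and set it down flat on the bare counter, fully clear of the riser; then take it again by its bowl and press it fully home, flat and flush, in its matching cutout in the plywood case insert, and let go. Leave the two cups and the moka pot standing where they are.

Things in the scene. Friction and masses are not known exactly. Their poses are not given: they have to be found in the camera images.
- scoop: Rigid scoop, steel bowl, black handle, 0.1 to 0.16 kg, 164 mm long. Origin: centre of the bowl's underside; z up, +x away from the handle. Bowl: open-topped rectangle 64 (x) by 44 (y) by 32 mm high, walls 3 mm; the lowest 9 mm of its outside taper in by 3 mm all round. At the start it lies on the counter under the riser, bowl covered, about 65 to 90 mm of handle showing on the robot's side.
- handle (a point): Point on the scoop's handle, 118 mm from the bowl's centre towards -x, 14 mm from the handle's end, at mid thickness (27 mm above the scoop's underside). It is a flat bar 16 mm wide (y), 10 mm thick, its top level with the bowl's rim, from x = -32 to -132 mm in the scoop's axes; nothing beneath it.
- riser: Low fixed stand of thin wood, 140 (x) by 190 (y) by 62 mm high, a thin leg at each corner, open sides; clear height beneath 58 mm (50 mm at its two y edges). Origin on the counter under its centre; its front edge, where the handle sticks out, is at x = -70 mm. It stands to the left or to the right of the case. The two cups stand on it, over its rear half.
- seat (a point): Centre of the floor of the bowl part of the scoop's cutout, 6 mm above the counter; its axes are those of the seated scoop (handle to -x). The bowl part is 69 by 49 mm (2.5 mm play each side), 32 mm deep; from it a channel 22 mm wide runs to x = -135 mm for the handle (floor 19 mm above this point). The scoop fits one way round and its rim ends level with the insert's top.
- insert_top (a point): Point 32 mm above seat, level with the insert's top. Sprung noses in the two end walls pinch the bowl over its last 10 mm: the push down is about 6 to 15 N, its weight alone does not do it; once down it stays by friction. Case: fixed aluminium tray 210 by 156 mm, rim 40 mm above the counter; the rigid plywood insert spans x = -152 to +52, y = -75 to +75 mm from seat.
- well (a point): Floor of the finger well on the bowl part's +y side, 45 mm from seat; its twin lies on the -y side. The wells are 40 mm wide (x = -20 to +20 mm from seat), as deep as the cutout, and run from the bowl's long sides out to y = +-66 mm. There are none beside the handle channel.
- cup_a: Handleless white ceramic cup, 64 mm across, 60 mm high, loose on the riser; origin at the centre of its underside.
- cup_b: A second cup like cup_a, beside it on the riser.
- moka: Eight-sided aluminium moka pot with black handle, 92 mm across, 170 mm high, loose on the counter towards the back; origin at the centre of its underside.
There are look-alikes about, which are no part of the job. Leave any pink or red look-alike of the scoop alone.

How it is judged:
By the outcome, as a careful person would: the job done as asked, in the order asked, and still so for the second after the job is handed in, with the robot touching nothing.
It also fails if it takes over 53 s, if anything falls off the work surface, if the arm or the gripper's body presses on something with over 40 N, if the wrist force passes 120 N, or if a joint passes its speed limit or range.

## Working session

There is one attempt and no reset: what is moved stays moved. The work goes in short steps, Python scripts to look and compute and a tool call to move; the robot and the scene stay as the last step left them, time stands still between calls to the robot, and variables do not carry over. Pictures are saved under pics/ and viewed, and the job is handed in when it is done.

Besides the shell and the picture viewer there is one more tool, called after "Request:" by a JSON object that holds its "fn" and its "kwargs". carry_out: Moves the arm, as the interface text tells. Its arguments: {"type":"object","properties":{"rows":{"type":"array","items":{"type":"array","items":{"type":"number"}}}},"required":["rows"]}

```bash
ls; mkdir -p pics; python3 - <<'E'
from bench import sensors, viewer
import cv2
print(sensors.read_state())
for n in ["scene","top","wrist"]:
    im=viewer.camera(n); cv2.imwrite(f"pics/{n}0.png",im[:,:,::-1])
    m=viewer.camera_model(n); print(n,m)
    for q in ["scoop","handle","riser","seat","insert_top","well","cup_a","moka"]:
        try: print(q,[(d['point'],round(d['conf'],2)) for d in viewer.landmark_of(n,q)][:4])
        except Exception as e: print(q,e)
print(sensors.read_state()['clock'])
E
```

```text
pics
{'clock': 0.0, 'joint_pos': array([ 1.27619043e+00,  1.16500466e-01,  1.44229236e+00,  2.62901276e-05,
        1.58397818e+00, -3.78203212e-02]), 'qd': array([ 0.00030526,  0.00085368, -0.00249931,  0.00078198, -0.00025144,
       -0.00108012]), 'joint_torque': array([-1.20108765e-03, -7.21254444e+01, -6.22614813e+01,  7.78882834e-02,
        2.33978749e-02, -7.73721149e-05]), 'tcp_pos': array([171.38561189, 652.66530231, 217.87858452]), 'orientation': array([ 1.28040141e-01,  9.91768811e-01, -5.78882990e-04, -1.10441609e-04]), 'wrist_force': array([ 0.57550651, -0.79940235,  1.24057073]), 'torque': array([ 0.02003364, -0.05394158, -0.03593959]), 'gripper_width': 92.89713057630526}
scene {'intrinsics': array([[549.80240023,   0.        , 319.75155567],
       [  0.        , 549.80240023, 234.4479947 ],
       [  0.        ,   0.        ,   1.        ]]), 'rvec': array([ 2.1444047 ,  1.424676  , -0.48932959]), 'tvec': array([-129.58200061, -385.15660317, 1543.89914715])}
scoop [([168.1, 386.5], 0.93), ([238.7, 322.4], 0.81), ([208.4, 139.6], 0.59)]
handle [([219.2, 172.5], 0.79),
[... 667 characters left out ...]
.3], 0.57), ([191.8, 398.8], 0.56)]
handle [([359.7, 203.3], 0.84), ([289.3, 305.2], 0.79), ([255.6, 414.7], 0.69)]
riser [([190.5, 400.0], 0.61)]
seat [([197.9, 180.3], 0.9)]
insert_top [([194.5, 179.7], 0.55)]
well [([194.7, 164.5], 0.66)]
cup_a [([178.7, 384.3], 0.83), ([175.0, 429.3], 0.81)]
moka [([134.0, 303.7], 0.96)]
wrist {'intrinsics': array([[371.64829954,   0.        , 317.66272696],
       [  0.        , 371.64829954, 240.31540288],
       [  0.        ,   0.        ,   1.        ]]), 'rvec': array([-2.30244732, -1.77518971, -0.25206215]), 'tvec': array([-675.3057922 ,  -31.76955326,  391.42995467])}
scoop []
handle []
riser []
seat []
insert_top []
well []
cup_a []
moka []
1.35
```

View pics/scene0.png

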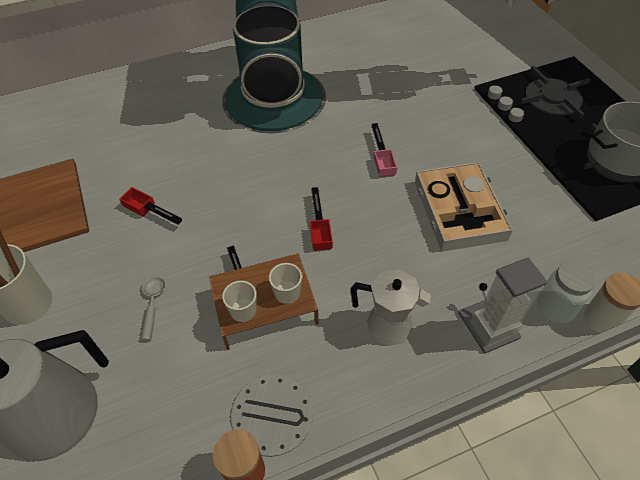

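View pics/top0.png

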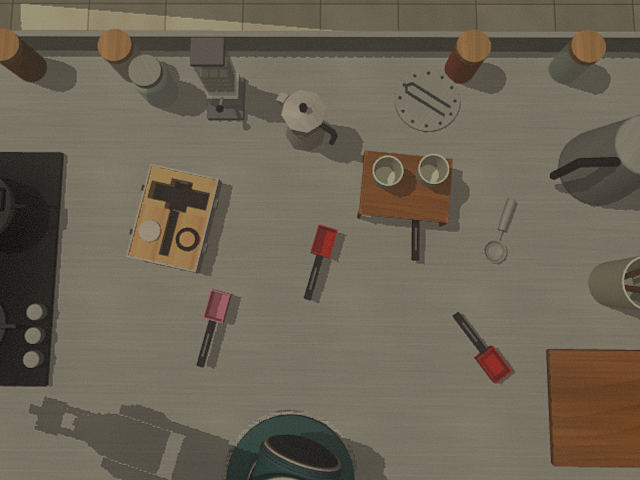

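View pics/wrist0.png

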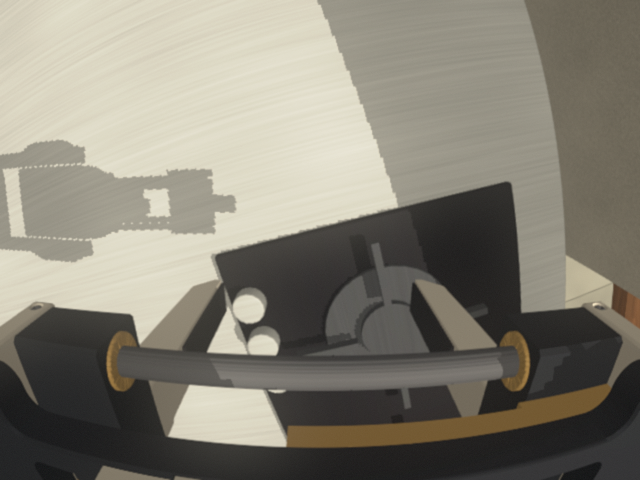

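```bash
cat > h.py <<'E'
import numpy as np, cv2
from bench import sensors, viewer
def M(n):
    m=viewer.camera_model(n);R=cv2.Rodrigues(m['rvec'])[0];return m['intrinsics'],R,np.array(m['tvec'])
def px2w(n,rc,z,mod=None):
    K,R,t=mod or M(n); r,c=rc
    d=np.array([(c-K[0,2])/K[0,0],(r-K[1,2])/K[1,1],1.])
    if n=='wrist':
        u=d[:2]; th=np.hypot(*u); d=np.array([*(u/th*np.sin(th)),np.cos(th)])
    C=-R.T@t; d=R.T@d; return C+d*(z-C[2])/d[2]
def w2px(n,P,mod=None):
    K,R,t=mod or M(n); p=R@np.asarray(P,float)+t
    if n=='wrist':
        rr=np.hypot(p[0],p[1]); th=np.arctan2(rr,p[2]); u=p[:2]/rr*th
    else: u=p[:2]/p[2]
    return np.array([u[1]*K[1,1]+K[1,2],u[0]*K[0,0]+K[0,2]])
def tri(a,b,ra,rb):
    A=[];
    out=[]
    for n,rc in((a,ra),(b,rb)):
        K,R,t=M(n);C=-R.T@t;d=px2w(n,rc,0)-C;d/=np.linalg.norm(d);out.append((C,d))
    S=sum(np.eye(3)-np.outer(d,d) for C,d in out);v=sum((np.eye(3)-np.outer(d,d))@C for C,d in out)
    p=np.linalg.solve(S,v);return p,[np.linalg.norm(np.cross(p-C,d)) for C,d in out]
def crop(n,im,r0,r1,c0,c1,k,name):
    a=im[r0:r1,c0:c1]; cv2.imwrite(name,cv2.resize(a,None,fx=k,fy=k,interpolation=cv2.INTER_CUBIC))
def tool(P,st):  # world delta in tool axes
    from scipy.spatial.transform import Rotation as Ro
    return Ro.from_quat(st['orientation']).inv().apply(np.asarray(P)-st['tcp_pos'])
E
python3 - <<'E'
from h import *
np.set_printoptions(precision=1,suppress=True)
print('handle',tri('top','scene',[255.6,414.7],[250.8,233.9]),px2w('top',[255.6,414.7],27),px2w('scene',[250.8,233.9],27))
print('seat',tri('top','scene',[197.9,180.3],[227.7,468.4]),px2w('top',[197.9,180.3],6),px2w('scene',[227.7,468.4],6))
print('itop',px2w('top',[194.5,179.7],38),px2w('scene',[218.4,467],38))
print('well',px2w('top',[194.7,164.5],6),px2w('scene',[219.6,485.5],6))
im=cv2.imread('pics/top0.png');crop('top',im,140,270,350,470,5,'pics/ct.png');crop('top',im,155,280,115,235,5,'pics/cc.png')
im=cv2.imread('pics/scene0.png');crop('s',im,235,355,200,330,5,'pics/cs.png')
crop('s',im,155,255,405,520,6,'pics/cs2.png')
E
```

```text
handle (array([ 477.7, -263.6,   24.7]), [np.float64(2.902998540299856), np.float64(2.9029985402998024)]) [ 476.7 -266.    27. ] [ 480.6 -261.1   27. ]
seat (array([606.8, 259.7,  -6.5]), [np.float64(0.09221741632767409), np.float64(0.09221741632771763)]) [604.5 256.2   6. ] [614.  252.5   6. ]
itop [606.1 248.9  38. ] [608.8 244.6  38. ]
well [611.5 292.3   6. ] [609.3 300.9   6. ]
```

View pics/ct.png

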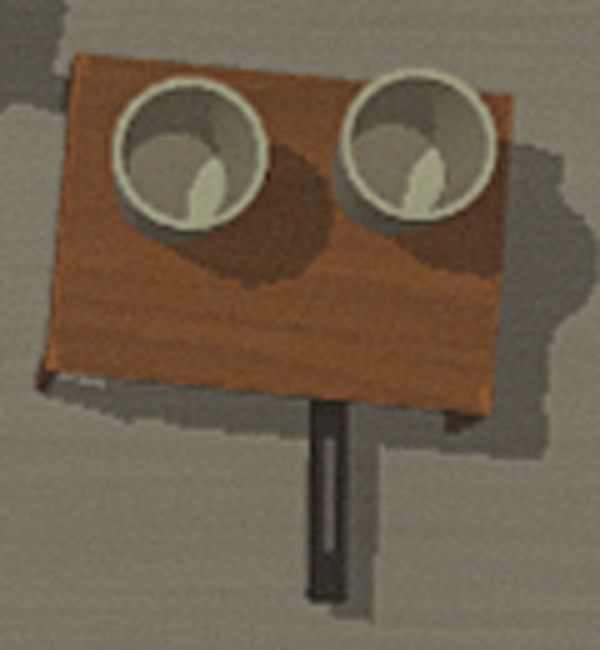

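View pics/cc.png

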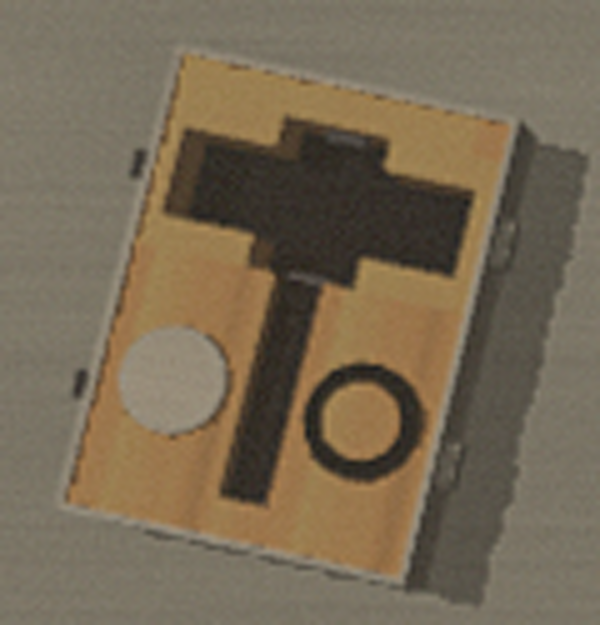

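View pics/cs.png

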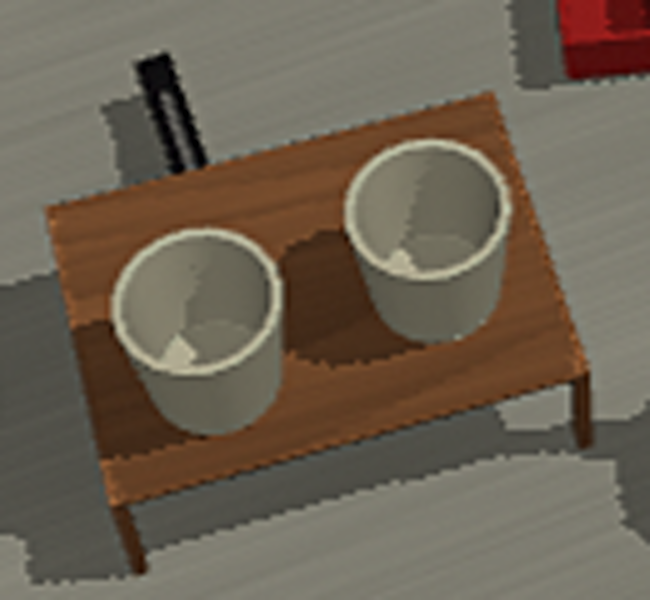

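View pics/cs2.png

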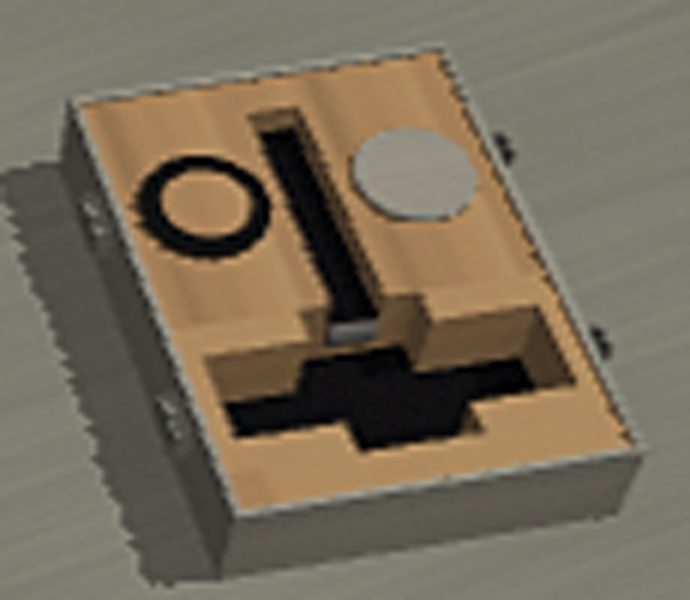

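```bash
python3 - <<'E'
from h import *
from scipy.optimize import least_squares
np.set_printoptions(precision=2,suppress=True)
def full(pts,off,k): return [(((p[1]+.5)/k-.5+off[0]),((p[0]+.5)/k-.5+off[1])) for p in pts]
def fit(sets,x0):
    def res(x):
        o=[]
        for n,pix,mod,z in sets:
            mm=MM[n]
            c,s=np.cos(x[2]),np.sin(x[2])
            for p,(a,b),zz in zip(pix,mod,z):
                o+=list(w2px(n,[x[0]+c*a-s*b,x[1]+s*a+c*b,zz],mm)-p)
        return o
    r=least_squares(res,x0,loss='soft_l1');return r.x,np.sqrt(np.mean(np.square(res(r.x))))
MM={n:M(n) for n in('top','scene')}
for n in MM: print(n,-MM[n][1].T@MM[n][2])
cut=[(20,66),(-20,66),(20,-66),(-20,-66),(34.5,24.5),(34.5,-24.5),(-34.5,24.5),(-34.5,-24.5),(-135,11),(-135,-11),(55,78),(55,-78),(-155,-78),(-155,78)]
z=[38]*10+[40]*4
t=full([(188,128),(165,213),(475,188),(455,275),(285,117),(390,140),(252,262),(355,288),(222,495),(270,503),(182,47),(520,118),(408,583),(62,505)],(155,115),5)
s=full([(578,380),(535,308),(235,437),(205,357),(485,432),(362,450),(420,295),(305,313),(298,105),(250,118),(640,452),(235,512),(68,98),(440,48)],(155,405),6)
T=('top',t,cut,z);S=('scene',s,cut,z)
for a in([T],[S],[T,S]): print('seat',fit(a,[605,250,0]))
h=[(-132,8),(-132,-8)]
ht=full([(306,600),(345,602)],(140,350),5);hs=full([(170,52),(135,63)],(235,200),5)
for n,p in(('top',ht),('scene',hs)): print('hend',n,[px2w(n,q,32) for q in p])
print('base',[px2w('top',q,32) for q in full([(311,405),(347,405)],(140,350),5)],[px2w('scene',q,32) for q in full([(207,162),(172,172)],(235,200),5)])
rm=[(70,95),(70,-95),(-70,-95),(-70,95)]
T=('top',full([(75,55),(512,95),(490,413),(48,370)],(140,350),5),rm,[62]*4)
S=('scene',full([(585,370),(115,503),(48,208),(495,93)],(235,200),5),rm,[62]*4)
for a in([T],[S],[T,S]): print('riser',fit(a,[600,-240,0]))
print('reds',[px2w('top',q,32) for q in([228,325],[297,308],[293,220],[363,201])])
print('moka',[px2w('top',q,z) for q,z in(([105,305],150),([142,333],120))])
E
```

```text
top [ 391.54  -63.7  1154.73]
scene [1192.04 -337.96 1006.77]
seat (array([605.49, 250.85,  -0.2 ]), np.float64(0.4302965362018096))
seat (array([606.01, 252.65,  -0.21]), np.float64(0.5805470475563106))
seat (array([605.86, 251.64,  -0.21]), np.float64(0.6190056824998637))
hend top [array([ 467.56, -256.61,   32.  ]), array([ 466.83, -273.43,   32.  ])]
hend scene [array([ 469.09, -257.53,   32.  ]), array([ 468.74, -273.35,   32.  ])]
base [array([ 552.77, -259.89,   32.  ]), array([ 552.88, -275.56,   32.  ])] [array([ 530.39, -260.08,   32.  ]), array([ 529.4 , -275.28,   32.  ])]
riser (array([ 623.2 , -242.75,   -0.09]), np.float64(0.36095125481283646))
riser (array([ 624.21, -241.48,   -0.09]), np.float64(0.690483472918923))
riser (array([ 623.63, -242.17,   -0.09]), np.float64(0.6056340797159202))
reds [array([535.08, -70.61,  32.  ]), array([385.3 , -35.07,  32.  ]), array([392.14, 154.76,  32.  ]), array([244.23, 190.64,  32.  ])]
moka [array([769.11, -27.99, 150.  ]), array([701.87, -85.29, 120.  ])]
```

```bash
cat >> h.py <<'E'
def turn_to(yaw,st):
    from scipy.spatial.transform import Rotation as Ro
    y=Ro.from_quat(st['orientation']).as_matrix()[:,1]
    a=np.arctan2(y[1],y[0]); d=(yaw+np.pi/2-a+np.pi/2)%np.pi-np.pi/2
    return -np.degrees(d)
E
python3 - <<'E'
from h import *
st=sensors.read_state()
print(tool([482,-265.7,150],st),turn_to(-0.035,st))
E
```

```text
[-533.66721422 -809.55807973   68.6687156 ] -12.706652749350761
```

Request:
{"fn": "carry_out", "kwargs": {"rows": [[0.093, -0.534, -0.81, 0, -12.7], [0.093, -0.534, -0.81, 0, -12.7], [0.093, -0.534, -0.81, 0, -12.7], [0.093, -0.534, -0.81, 0, -12.7], [0.093, -0.534, -0.81, 0, -12.7], [0.093, -0.534, -0.81, 0, -12.7], [0.093, -0.534, -0.81, 0, -12.7], [0.093, -0.534, -0.81, 0, -12.7], [0.093, -0.534, -0.81, 0, -12.7], [0.093, -0.534, -0.81, 0, -12.7], [0.093, -0.534, -0.81, 0, -12.7], [0.093, -0.534, -0.81, 0, -12.7]]}}

```text
clock: 2.55
tcp_pos: [363.3, 83.7, 219.1]
orientation: [0.017, 1.0, 0.0, 0.001]
wrist_force: [1.0, 0.8, 0.6]
gripper_width: 92.9
```

```bash
python3 - <<'E'
from h import *
st=sensors.read_state()
print(st['clock'],st['tcp_pos'],st['joint_pos'],tool([482,-265.7,150],st),turn_to(-0.035,st))
E
```

```text
2.55 [363.34311147  83.69792755 219.0730304 ] [ 1.57955077e-01 -5.85624650e-01  2.02477147e+00  8.13557022e-06
  1.70094706e+00 -1.37793468e+00] [-130.67648074 -345.06456158   69.16327221] 0.005426472427205705
```

Request:
{"fn": "carry_out", "kwargs": {"rows": [[0.093, -0.131, -0.345, 0.0, 0], [0.093, -0.131, -0.345, 0.0, 0], [0.093, -0.131, -0.345, 0.0, 0], [0.093, -0.131, -0.345, 0.04, 0], [0.093, -0.131, -0.345, 0.069, 0], [0.093, -0.131, -0.345, 0.069, 0], [0.093, -0.131, -0.345, 0.069, 0], [0.093, -0.131, -0.345, 0.069, 0], [0.093, -0.131, -0.345, 0.069, 0], [0.093, -0.131, -0.345, 0.069, 0], [0.093, -0.131, -0.345, 0.069, 0]]}}

```text
clock: 3.65
tcp_pos: [482.1, -263.1, 150.3]
orientation: [0.017, 1.0, -0.0, 0.0]
wrist_force: [-0.9, 0.3, 1.8]
gripper_width: 92.9
```

```bash
python3 - <<'E'
from h import *
st=sensors.read_state(); mod=M('wrist')
im=viewer.camera('wrist'); cv2.imwrite('pics/w1.png',im[:,:,::-1])
print([(d['point'],d['conf']) for d in viewer.landmark_of('wrist','handle')])
print(st['clock'],st['tcp_pos'],st['joint_pos'],tool([482,-265.7,150],st),turn_to(-0.035,st))
for p in([467.8,-257,32],[467.8,-273,32],[482,-265.7,27],[482,-265.7,32]): print(w2px('wrist',p,mod))
E
```

```text
[([232.6, 311.5], 0.78), ([67.5, 187.7], 0.7)]
3.65 [ 482.12670299 -263.08708336  150.28056248] [-5.46019897e-01 -1.33500509e-01  1.80044372e+00  9.91311892e-05
  1.47395392e+00 -2.08217887e+00] [ 0.03629951 -2.61566607  0.28120402] 0.020225885022822847
[217.10472359 324.21081935]
[217.8085128  303.81243823]
[233.2936966  313.86124433]
[234.93861923 313.79666841]
```

View pics/w1.png

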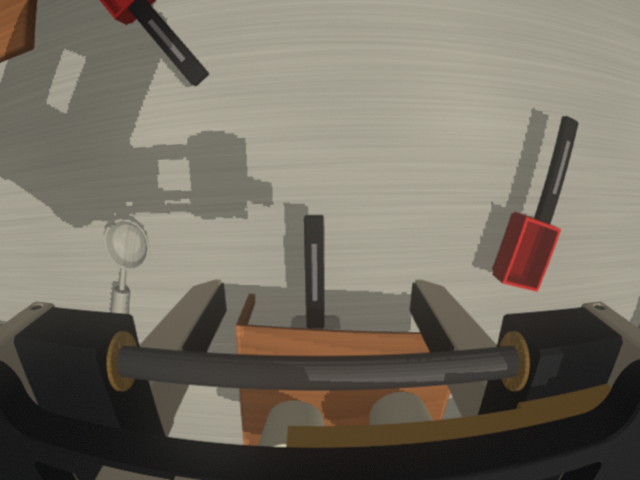

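Request:
{"fn": "carry_out", "kwargs": {"rows": [[0.093, 0, -0.0026, 0.05, 0], [0.093, 0, -0.0026, 0.09, 0], [0.093, 0, -0.0026, 0.12, 0], [0.093, 0, -0.0026, 0.141, 0], [0.093, 0, -0.0026, 0.141, 0], [0.0, 0, -0.0026, 0.141, 0], [0.0, 0, -0.0026, 0.141, 0], [0.0, 0, -0.0026, 0.141, 0], [0.0, 0, -0.0026, 0.141, 0], [0.0, 0, -0.0026, 0.141, 0], [0.0, 0, -0.0026, 0.141, 0]]}}

```text
clock: 4.85
tcp_pos: [482.1, -266.4, 8.9]
orientation: [0.018, 1.0, -0.0, 0.0]
wrist_force: [0.2, 0.0, -0.6]
gripper_width: 49.4
```

Request:
{"fn": "carry_out", "kwargs": {"rows": [[0.0, 0, 0, 0, 0], [0.0, 0, 0, 0, 0], [0.0, 0, 0, 0, 0], [0.0, 0, 0, 0, 0], [0.0, 0, 0, 0, 0], [0.0, 0, 0, 0, 0], [0.0, 0, 0, 0, 0]]}}

```text
clock: 5.55
tcp_pos: [482.0, -266.3, 8.6]
orientation: [0.018, 1.0, 0.0, -0.0]
wrist_force: [0.4, 0.1, -0.3]
gripper_width: 16.0
```

Request:
{"fn": "carry_out", "kwargs": {"rows": [[0.0, 0.008, 0, 0, 0], [0.0, 0.02, 0, 0, 0], [0.0, 0.035, 0, 0, 0], [0.0, 0.05, 0, 0, 0], [0.0, 0.065, 0, 0, 0], [0.0, 0.08, 0, 0, 0], [0.0, 0.095, 0, 0, 0], [0.0, 0.11, 0, 0, 0], [0.0, 0.125, 0, 0, 0], [0.0, 0.135, 0, 0, 0], [0.0, 0.14, 0, 0, 0], [0.0, 0.14, 0, 0, 0]]}}

```text
clock: 6.75
tcp_pos: [341.5, -261.5, 8.7]
orientation: [0.018, 1.0, -0.0, 0.0]
wrist_force: [0.5, 0.1, 0.5]
gripper_width: 15.5
```

```bash
python3 - <<'E'
from h import *
im=viewer.camera('top')[:,:,::-1]; crop('t',im,140,340,330,530,3,'pics/t2.png')
im=viewer.camera('scene')[:,:,::-1]; crop('t',im,130,370,120,420,2,'pics/s2.png')
E
```

```text
(no output)
```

View pics/t2.png

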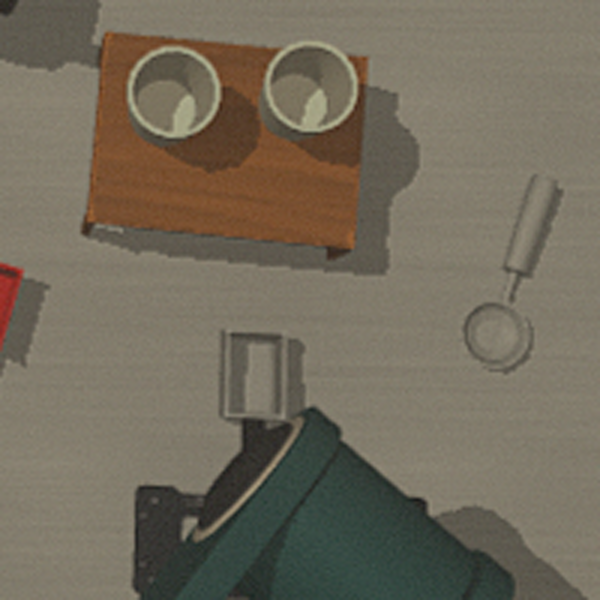

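View pics/s2.png

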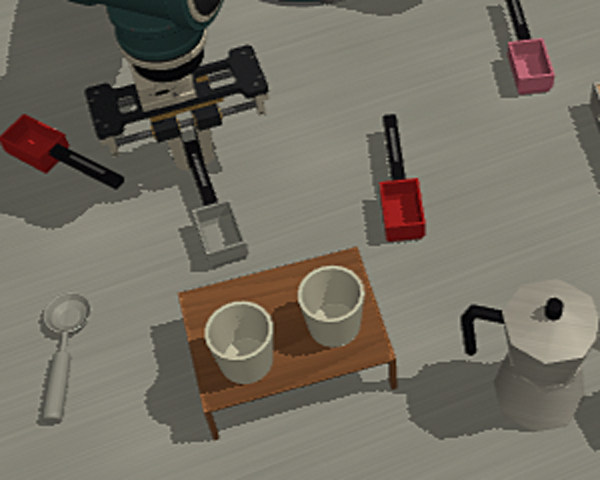

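Request:
{"fn": "carry_out", "kwargs": {"rows": [[0.07, 0, 0, 0, 0], [0.07, 0, 0, 0, 0], [0.07, 0, 0, 0, 0], [0.07, 0, 0, 0, 0], [0.07, 0, 0, 0, 0], [0.093, 0, 0, 0, 0], [0.093, 0, 0, -0.03, 0], [0.093, 0, 0, -0.07, 0], [0.093, 0, 0, -0.11, 0], [0.093, 0, 0, -0.14, 0], [0.093, 0, 0, -0.14, 0], [0.093, 0, 0, -0.14, 0]]}}

```text
clock: 8.05
tcp_pos: [342.2, -261.5, 148.7]
orientation: [0.018, 1.0, -0.0, 0.0]
wrist_force: [-0.3, 0.2, -0.8]
gripper_width: 93.0
```

```bash
python3 - <<'E'
from h import *
st=sensors.read_state(); mod=M('wrist')
im=viewer.camera('wrist')[:,:,::-1]; cv2.imwrite('pics/w3.png',im)
im=viewer.camera('top')[:,:,::-1]; crop('t',im,230,330,370,470,6,'pics/t3.png')
im=viewer.camera('scene')[:,:,::-1]; crop('t',im,180,270,170,270,6,'pics/s3.png')
print(st['tcp_pos'])
E
```

```text
[ 342.20925609 -261.48589148  148.69414257]
```

View pics/t3.png

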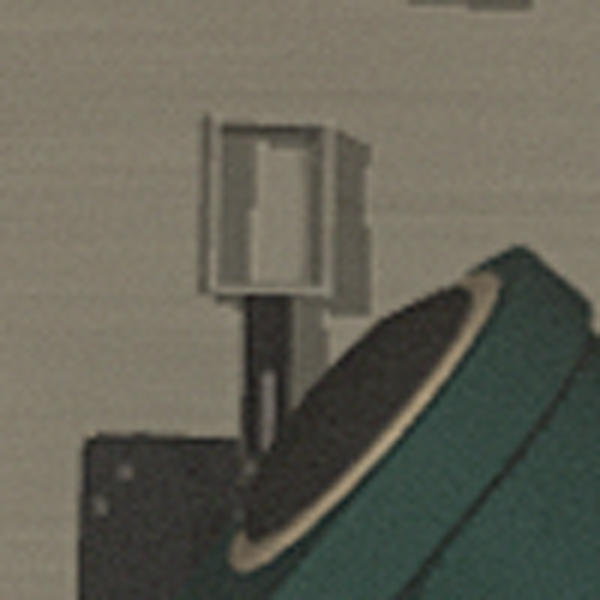

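View pics/s3.png

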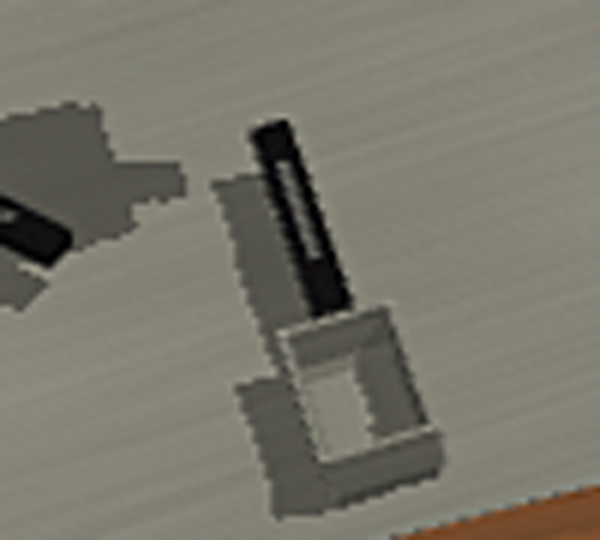

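View pics/w3.png

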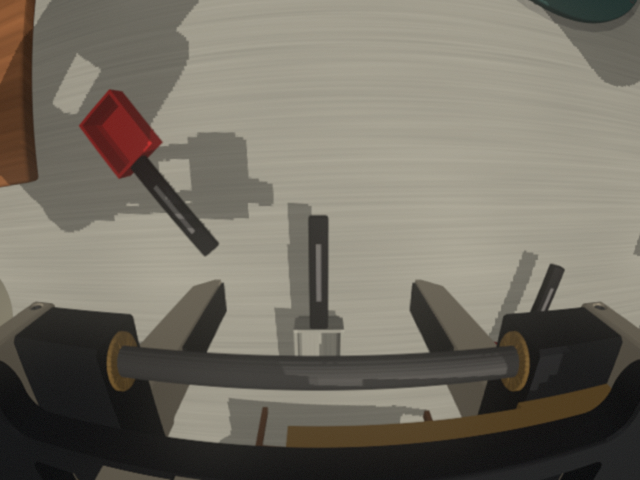

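```bash
python3 - <<'E'
from h import *
np.set_printoptions(precision=1,suppress=True)
f=lambda pts,off,k:[(((p[1]+.5)/k-.5+off[0]),((p[0]+.5)/k-.5+off[1])) for p in pts]
a=[px2w('scene',q,32) for q in f([(280,332),(388,308),(438,430),(322,460)],(180,170),6)];print(np.array(a),np.mean(a,0))
a=[px2w('top',q,32) for q in f([(207,120),(333,125),(333,295),(205,293)],(230,370),6)];print(np.array(a),np.mean(a,0))
a=[px2w('scene',q,32) for q in f([(250,133),(288,120)],(180,170),6)];print(np.array(a))
m=M('wrist');print([px2w('wrist',q,32,m) for q in([215.5,309],[215.5,327.5],[326,306.5],[326,325.5])])
st=sensors.read_state();print(tool([459.5,-265.6,5],st))
E
```

```text
[[ 427.6 -284.9   32. ]
 [ 432.6 -244.8   32. ]
 [ 492.7 -244.5   32. ]
 [ 488.9 -286.9   32. ]] [ 460.5 -265.3   32. ]
[[ 489.2 -242.4   32. ]
 [ 487.7 -287.7   32. ]
 [ 426.5 -286.8   32. ]
 [ 426.9 -240.9   32. ]] [ 457.6 -264.5   32. ]
[[ 330.2 -268.8   32. ]
 [ 329.6 -253.4   32. ]]
[array([ 324.7, -266.6,   32. ]), array([ 325.3, -252.2,   32. ]), array([ 421.3, -272.9,   32. ]), array([ 421.9, -256.6,   32. ])]
[-118.1   -0.6  142.1]
```

Request:
{"fn": "carry_out", "kwargs": {"rows": [[0.093, -0.05, -0.0004, 0, 0], [0.093, -0.09, -0.0004, 0, 0], [0.093, -0.118, -0.0004, 0, 0], [0.093, -0.118, -0.0004, 0.05, 0], [0.093, -0.118, -0.0004, 0.09, 0], [0.093, -0.118, -0.0004, 0.12, 0], [0.093, -0.118, -0.0004, 0.142, 0], [0.093, -0.118, -0.0004, 0.142, 0], [0.0, -0.118, -0.0004, 0.142, 0], [0.0, -0.118, -0.0004, 0.142, 0], [0.0, -0.118, -0.0004, 0.142, 0], [0.0, -0.118, -0.0004, 0.142, 0]]}}

```text
clock: 9.4
tcp_pos: [460.3, -266.1, 7.5]
orientation: [0.018, 1.0, -0.0, 0.001]
wrist_force: [-0.1, -0.2, 1.0]
gripper_width: 65.7
```

Request:
{"fn": "carry_out", "kwargs": {"rows": [[0.0, 0, 0, 0, 0], [0.0, 0, 0, 0, 0], [0.0, 0, 0, 0, 0], [0.0, 0, 0, 0, 0], [0.0, 0, 0, 0, 0]]}}

```text
clock: 9.9
tcp_pos: [460.1, -265.9, 6.8]
orientation: [0.018, 1.0, 0.0, 0.0]
wrist_force: [-1.0, 1.9, 2.8]
gripper_width: 44.1
```

Request:
{"fn": "carry_out", "kwargs": {"rows": [[0.0, 0, 0, -0.01, 0], [0.0, 0, 0, -0.03, 0], [0.0, 0, 0, -0.06, 0], [0.0, 0, 0, -0.1, 0], [0.0, 0, 0, -0.14, 0], [0.0, 0, 0, -0.15, 0], [0.0, 0, 0, -0.15, 0]]}}

```text
clock: 10.6
tcp_pos: [460.6, -266.3, 158.7]
orientation: [0.018, 1.0, -0.001, 0.001]
wrist_force: [0.6, -0.6, -1.9]
gripper_width: 43.9
```

```bash
python3 - <<'E'
from h import *
st=sensors.read_state(); mod=M('wrist')
im=viewer.camera('wrist')[:,:,::-1]; cv2.imwrite('pics/w4.png',im)
im=viewer.camera('scene')[:,:,::-1]; crop('t',im,120,320,120,370,3,'pics/s4.png')
print(st['tcp_pos'],st['wrist_force'],st['torque'],st['gripper_width'],tool([606,251.6,157],st),turn_to(-0.205,st))
E
```

```text
[ 460.56316413 -266.31193689  158.66821117] [ 0.62177858 -0.61935415 -1.87256409] [-0.00149507 -0.03306683 -0.00248558] 43.87818583816993 [-127.13834073  522.70637497    1.14822354] 9.731123369983818
```

View pics/w4.png

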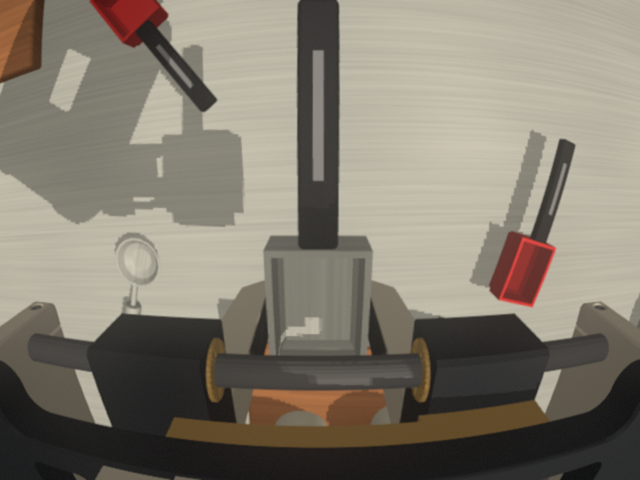

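View pics/s4.png

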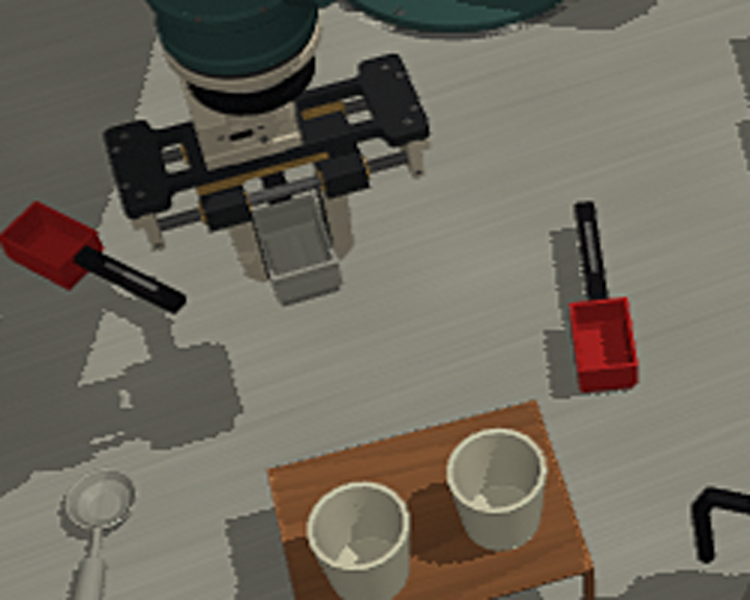

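```bash
python3 - <<'E'
from h import *
from scipy.spatial.transform import Rotation as Ro
st=sensors.read_state(); mod=M('wrist')
Rt=Ro.from_quat(st['orientation'])
# scoop frame: x = -tool x, y=tool y, z=-tool z
def P(p,dx=0,pitch=0,dz=-6.8):
    q=Ro.from_euler('y',pitch,degrees=True).apply(p)
    return st['tcp_pos']+Rt.apply([-(q[0]+dx),q[1],-(q[2]+dz)])
for pitch in(-3,0,3):
  print(pitch,[w2px('wrist',P(p,0,pitch),mod).round(1).tolist() for p in([-32,22,32],[-32,-22,32],[-32,8,32],[-132,8,32],[-132,-8,32])])
print([w2px('wrist',P(p,2,0),mod).round(1).tolist() for p in([-32,22,32],[-32,-22,32],[-32,8,32],[-132,8,32],[-132,-8,32])])
E
```

```text
-3 [[247.8, 370.8], [247.8, 262.1], [247.8, 336.3], [2.4, 336.5], [2.5, 296.1]]
0 [[252.9, 371.2], [252.9, 261.7], [253.0, 336.4], [-0.1, 337.4], [-0.1, 295.1]]
3 [[258.3, 371.6], [258.3, 261.3], [258.4, 336.6], [-2.0, 338.4], [-1.9, 294.0]]
[[257.6, 371.0], [257.7, 261.9], [257.7, 336.4], [4.5, 337.4], [4.6, 295.0]]
```

```bash
python3 - <<'E'
from h import *
im=cv2.imread('pics/w4.png'); a=im[0:60,280:360]; b=im[220:280,240:400]
a=cv2.resize(a,(800,600)) if 0 else cv2.resize(a,None,fx=5,fy=5,interpolation=cv2.INTER_CUBIC); b=cv2.resize(b,None,fx=5,fy=5,interpolation=cv2.INTER_CUBIC)
o=np.zeros((600,800,3),np.uint8);o[:300,:400]=a;o[300:,:800]=b;cv2.imwrite('pics/w4c.png',o)
E
```

```text
(no output)
```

View pics/w4c.png

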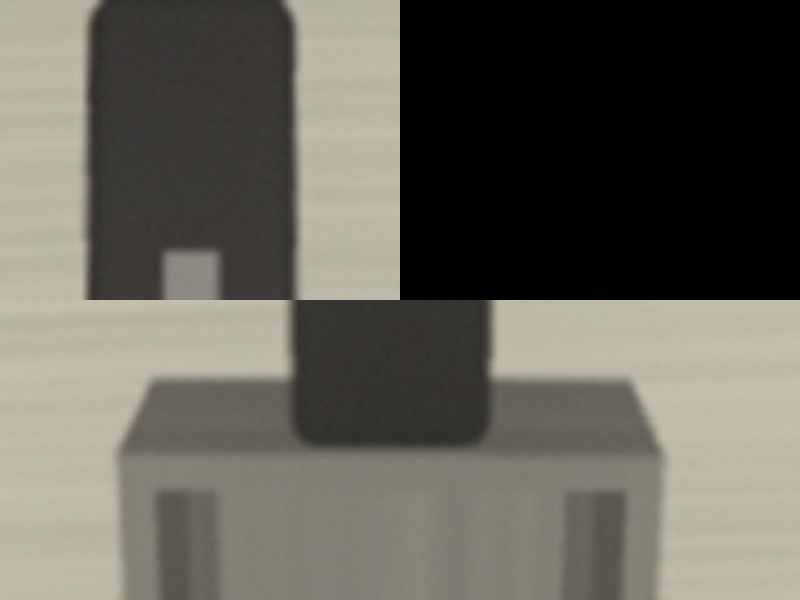

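Request:
{"fn": "carry_out", "kwargs": {"rows": [[0.0, -0.02, 0.04, 0, 0], [0.0, -0.127, 0.522, 0, 9.7], [0.0, -0.127, 0.522, 0, 9.7], [0.0, -0.127, 0.522, 0, 9.7], [0.0, -0.127, 0.522, 0, 9.7], [0.0, -0.127, 0.522, 0, 9.7], [0.0, -0.127, 0.522, 0, 9.7], [0.0, -0.127, 0.522, 0, 9.7], [0.0, -0.127, 0.522, 0, 9.7], [0.0, -0.127, 0.522, 0, 9.7], [0.0, -0.127, 0.522, 0, 9.7], [0.0, -0.127, 0.522, 0, 9.7]]}}

```text
clock: 11.9
tcp_pos: [604.8, 255.7, 153.4]
orientation: [0.1, 0.995, -0.0, -0.002]
wrist_force: [0.0, -0.7, -1.9]
gripper_width: 43.9
```

Request:
{"fn": "carry_out", "kwargs": {"rows": [[0.0, 0, 0, 0.03, 0], [0.0, 0, 0, 0.06, 0], [0.0, 0, 0, 0.075, 0], [0.0, 0, 0, 0.075, 0], [0.0, 0, 0, 0.075, 0]]}}

```text
clock: 12.4
tcp_pos: [605.4, 251.0, 82.0]
orientation: [0.102, 0.995, -0.0, -0.0]
wrist_force: [0.6, -0.3, 0.4]
gripper_width: 43.8
```

```bash
python3 - <<'E'
from h import *
st=sensors.read_state(); mod=M('wrist')
im=viewer.camera('wrist')[:,:,::-1]; cv2.imwrite('pics/w5.png',im)
im=viewer.camera('top')[:,:,::-1]; crop('t',im,140,300,90,250,3,'pics/t5.png')
im=viewer.camera('scene')[:,:,::-1]; crop('t',im,140,260,395,525,5,'pics/s5.png')
print(st['tcp_pos'],st['wrist_force'],st['gripper_width'],tool([606,251.6,80],st),turn_to(-0.205,st))
E
```

```text
[605.41486973 251.00235098  82.04922919] [ 0.61872645 -0.32863602  0.4026468 ] 43.81805635695166 [-0.45168109  0.70440566  2.04907269] 0.01389688810425844
```

View pics/w5.png

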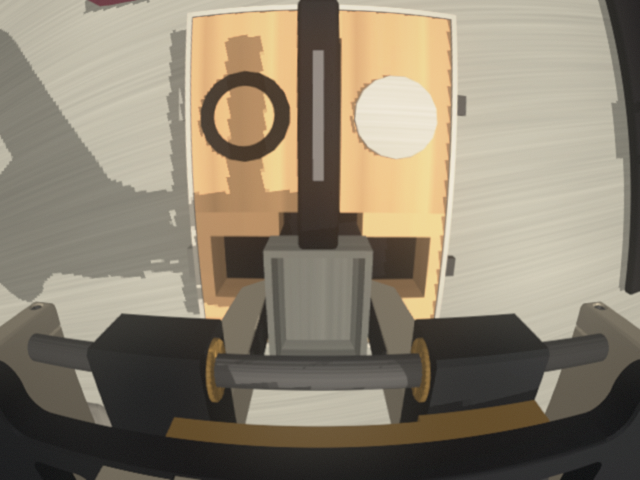

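View pics/t5.png

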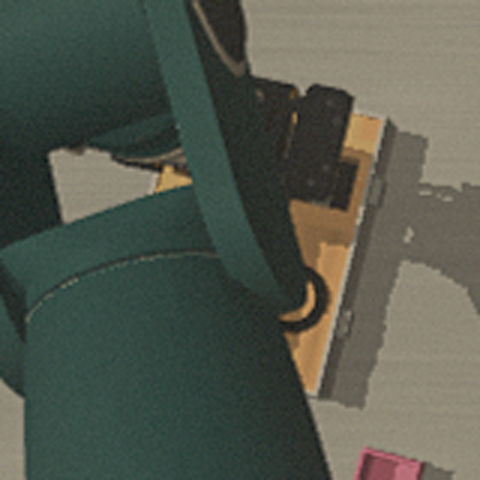

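View pics/s5.png

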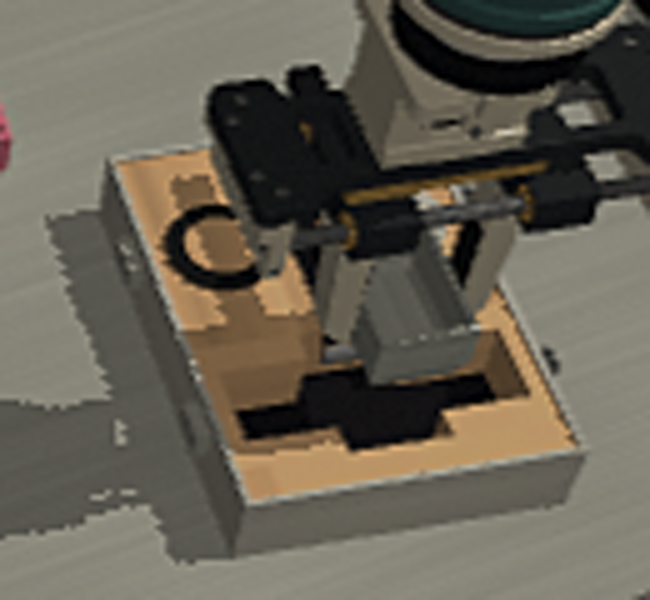

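```bash
python3 - <<'E'
from h import *
im=cv2.imread('pics/w5.png'); crop('w',im,190,330,180,460,2.85,'pics/w5a.png'); crop('w',im,0,60,170,470,2.6,'pics/w5b.png')
E
```

```text
(no output)
```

View pics/w5a.png

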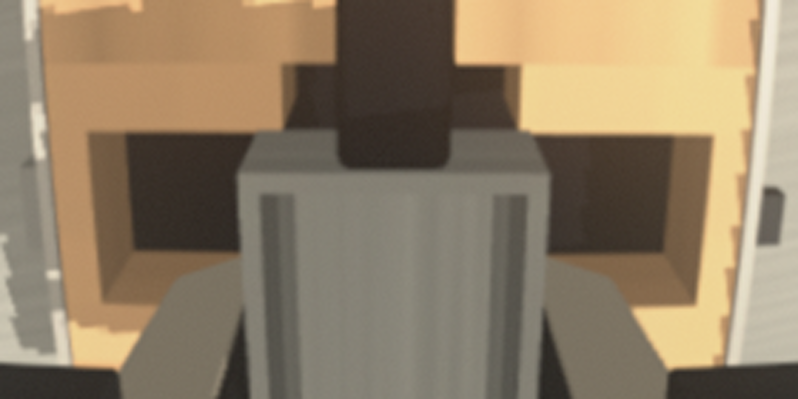

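View pics/w5b.png

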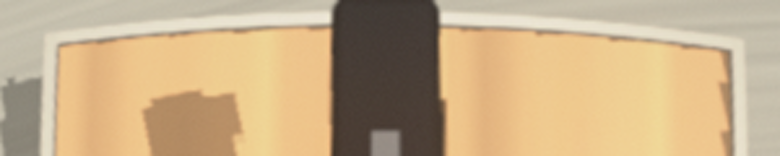

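```bash
cat > fitw.py <<'E'
from h import *
from scipy.optimize import least_squares
np.set_printoptions(precision=2,suppress=True)
mod=M('wrist'); st=sensors.read_state()
f=lambda pts,off,k:[(((p[1]+.5)/k-.5+off[0]),((p[0]+.5)/k-.5+off[1])) for p in pts]
pix=f([(90,132),(103,303),(712,135),(697,304),(283,65),(520,65)],(190,180),2.85)+f([(44,36),(742,40)],(0,170),2.6)
mp=[(-20,-66,38),(20,-66,38),(-20,66,38),(20,66,38),(-34.5,-24.5,38),(-34.5,24.5,38),(-155,-78,40),(-155,78,40)]
def res(x,full=False):
    c,s=np.cos(x[2]),np.sin(x[2]);o=[]
    for p,m in zip(pix,mp): o+=list(w2px('wrist',[x[0]+c*m[0]-s*m[1],x[1]+s*m[0]+c*m[1],m[2]],mod)-p)
    return np.array(o)
r=least_squares(res,[606,251,-.2]);print('seat',r.x,res(r.x).reshape(-1,2))
# bowl pose from wrist image: rear rim corners
z=st['tcp_pos'][2]-6.8+32
a=px2w('wrist',(250.4,263.6),z,mod);b=px2w('wrist',(250.4,372.6),z,mod);print('rim',a,b,np.linalg.norm(a-b))
yaw=np.arctan2(*(b-a)[[1,0]])-np.pi/2
ctr=(a+b)/2+32*np.array([np.cos(yaw),np.sin(yaw),0]);print('bowl',ctr,yaw)
h=[px2w('wrist',q,z,mod) for q in((3,297.8),(3,339))];print('hend',h)
print('tcp',st['tcp_pos'],'tool shift',tool(st['tcp_pos']+np.r_[r.x[:2]-ctr[:2],0],st),turn_to(r.x[2],st))
E
python3 fitw.py
```

```text
seat [606.85 253.26  -0.21] [[-0.04  0.35]
 [ 0.15  1.28]
 [-0.58 -0.58]
 [ 0.08 -1.37]
 [-0.46 -0.4 ]
 [-0.23  0.54]
 [ 0.41  0.54]
 [ 0.5  -0.42]]
rim [569.03 237.26 108.47] [577.93 280.   108.47] 43.656631693629116
bowl [604.81 252.11 108.47] -0.20533197467954323
hend [array([476.51, 270.96, 108.47]), array([479.66, 286.18, 108.47])]
tcp [605.94 251.36  83.27] tool shift [-1.76  1.55  0.  ] 0.17356843358074683
```

Request:
{"fn": "carry_out", "kwargs": {"rows": [[0.0, -0.0018, 0.0014, 0.0, 0], [0.0, -0.0018, 0.0014, 0.02, 0], [0.0, -0.0018, 0.0014, 0.03, 0], [0.0, -0.0018, 0.0014, 0.036, 0], [0.0, -0.0018, 0.0014, 0.042, 0], [0.0, -0.0018, 0.0014, 0.048, 0], [0.0, -0.0018, 0.0014, 0.05, 0], [0.0, -0.0018, 0.0014, 0.05, 0]]}}

```text
clock: 13.35
tcp_pos: [607.3, 252.2, 31.5]
orientation: [0.102, 0.995, -0.0, -0.0]
wrist_force: [-0.0, -1.0, -0.7]
gripper_width: 43.8
```

```bash
python3 - <<'E'
from h import *
st=sensors.read_state(); mod=M('wrist')
im=viewer.camera('wrist')[:,:,::-1]; crop('w',im,150,350,180,460,2.85,'pics/w6.png')
im=viewer.camera('scene')[:,:,::-1]; crop('t',im,140,260,395,525,5,'pics/s6.png')
print(st['tcp_pos'],st['wrist_force'],st['torque'],st['gripper_width'])
E
```

```text
[607.28422699 252.24383017  31.50675219] [-0.01233666 -0.95434358 -0.73350748] [-0.03272385 -0.03498667 -0.01463891] 43.836755046278334
```

View pics/w6.png

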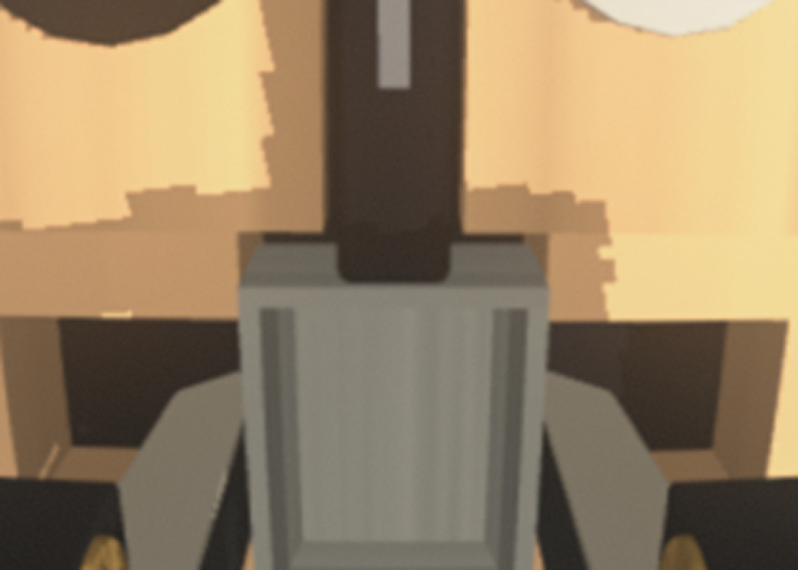

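View pics/s6.png

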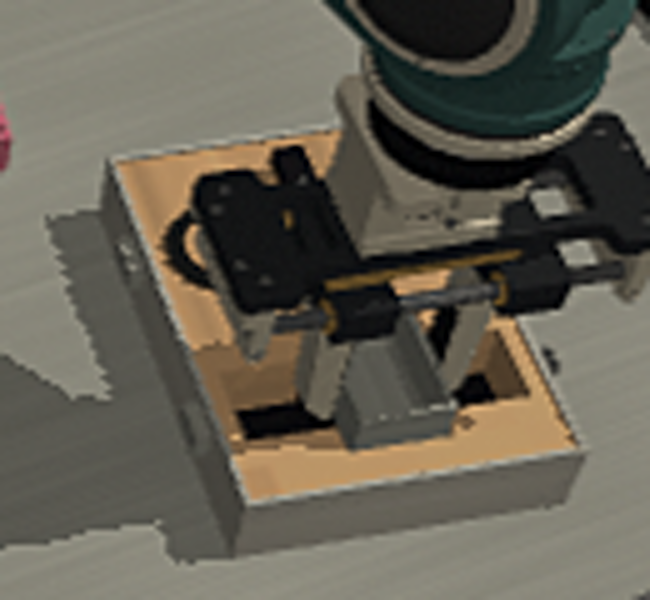

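Request:
{"fn": "carry_out", "kwargs": {"rows": [[0.0, 0, 0, 0.005, 0], [0.0, 0, 0, 0.009, 0], [0.0, 0, 0, 0.012, 0], [0.0, 0, 0, 0.014, 0], [0.0, 0, 0, 0.014, 0]]}}

```text
clock: 13.95
tcp_pos: [607.5, 252.4, 17.8]
orientation: [0.102, 0.995, 0.0, 0.0]
wrist_force: [-1.2, 0.5, 2.4]
gripper_width: 43.7
```

Request:
{"fn": "carry_out", "kwargs": {"rows": [[0.0, 0, 0, 0.002, 0], [0.0, 0, 0, 0.004, 0], [0.0, 0, 0, 0.0055, 0], [0.0, 0, 0, 0.0055, 0]]}}

```text
clock: 14.35
tcp_pos: [607.5, 252.3, 12.8]
orientation: [0.102, 0.995, 0.0, 0.0]
wrist_force: [-4.6, -0.2, 10.7]
gripper_width: 43.4
```

Request:
{"fn": "carry_out", "kwargs": {"rows": [[0.0, 0, 0, 0.001, 0], [0.0, 0, 0, 0.002, 0], [0.0, 0, 0, 0.002, 0]]}}

```text
clock: 14.65
tcp_pos: [607.5, 252.4, 12.7]
orientation: [0.102, 0.995, 0.0, 0.0]
wrist_force: [-15.6, -4.3, 31.3]
gripper_width: 43.5
```

```bash
python3 - <<'E'
from h import *
st=sensors.read_state(); mod=M('wrist')
im=viewer.camera('wrist')[:,:,::-1]; crop('w',im,150,350,180,460,2.85,'pics/w7.png')
im=viewer.camera('scene')[:,:,::-1]; crop('t',im,140,260,395,525,5,'pics/s7.png')
print(st['tcp_pos'],st['wrist_force'],st['torque'],st['gripper_width'])
E
```

```text
[607.53842615 252.37520964  12.74591906] [-15.58560495  -4.264363    31.31848705] [-0.94047213  2.7221456  -0.01673398] 43.501694159336644
```

View pics/w7.png

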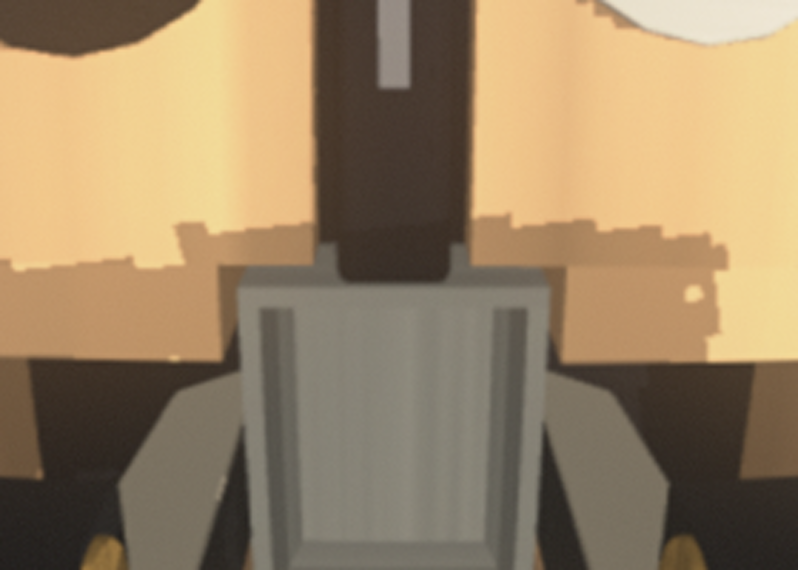

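View pics/s7.png

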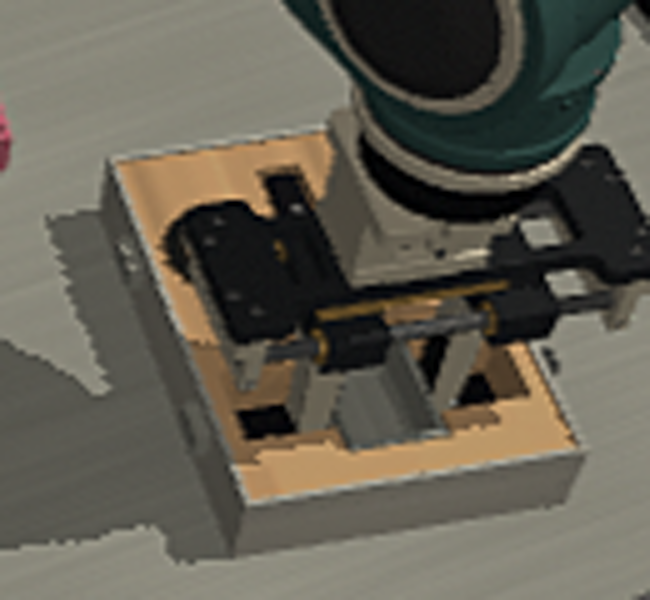

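Request:
{"fn": "carry_out", "kwargs": {"rows": [[0.0, 0, 0, -0.0015, 0], [0.06, 0, 0, -0.0015, 0], [0.06, 0, 0, -0.0015, 0], [0.06, 0, 0, -0.0015, 0], [0.06, 0, 0, -0.0015, 0], [0.06, 0, 0, -0.0015, 0], [0.06, 0, 0, -0.01, 0], [0.06, 0, 0, -0.03, 0], [0.06, 0, 0, -0.06, 0], [0.06, 0, 0, -0.1, 0], [0.06, 0, 0, -0.14, 0], [0.06, 0, 0, -0.14, 0]]}}

```text
clock: 15.95
tcp_pos: [609.2, 253.0, 157.5]
orientation: [0.102, 0.995, 0.002, 0.004]
wrist_force: [1.0, -0.0, 0.1]
gripper_width: 60.2
```

Request:
{"fn": "carry_out", "kwargs": {"rows": [[0.06, 0.05, 0, 0, 0], [0.06, 0.1, 0, -0.0, 0], [0.06, 0.15, 0, -0.04, 0], [0.06, 0.18, -0.05, -0.06, 0], [0.06, 0.2, -0.1, -0.06, 0], [0.06, 0.22, -0.15, -0.06, 0], [0.06, 0.22, -0.2, -0.06, 0], [0.06, 0.22, -0.25, -0.06, 0], [0.06, 0.22, -0.3, -0.06, 0], [0.06, 0.22, -0.3, -0.06, 0]]}}

```text
clock: 16.95
tcp_pos: [329.9, 1.0, 210.5]
orientation: [0.103, 0.995, -0.0, 0.001]
wrist_force: [0.0, -0.7, 1.0]
gripper_width: 60.0
```

```bash
python3 - <<'E'
from h import *
st=sensors.read_state()
im=viewer.camera('top')[:,:,::-1].copy(); cv2.imwrite('pics/t8f.png',im); crop('t',im,155,280,115,235,5,'pics/t8.png')
im=viewer.camera('scene')[:,:,::-1].copy();cv2.imwrite('pics/s8f.png',im); crop('t',im,155,255,405,520,6,'pics/s8.png')
print(st['clock'],st['tcp_pos'],st['wrist_force'],st['gripper_width'])
E
```

```text
16.95 [329.87769487   0.98502444 210.4860205 ] [ 0.03708365 -0.73813319  0.98204714] 60.03792577929906
```

View pics/t8.png

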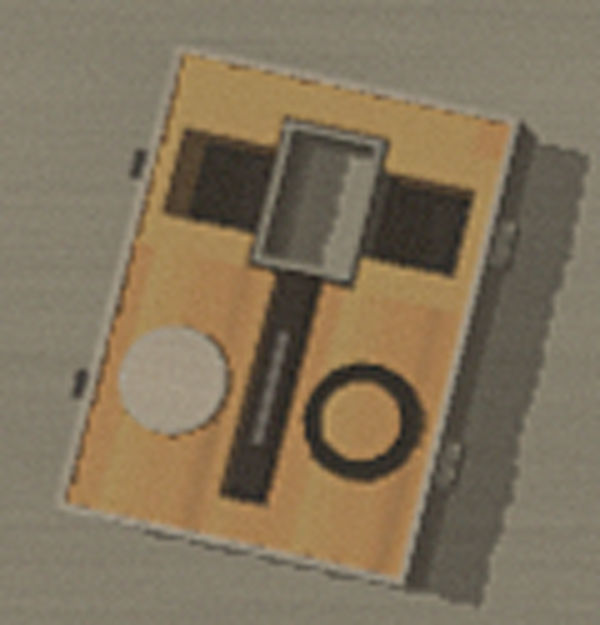

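View pics/s8.png

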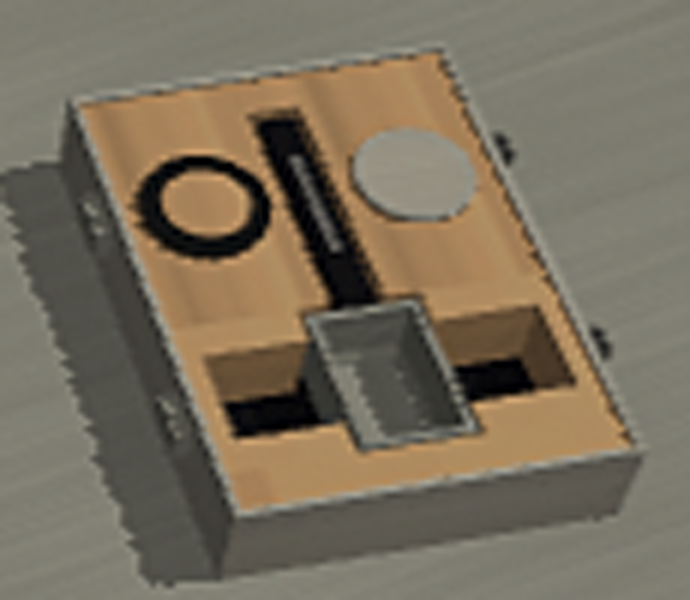

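View pics/s8f.png

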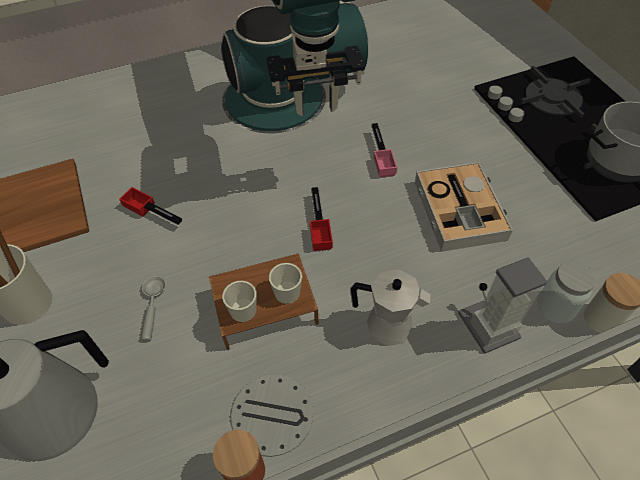

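```bash
python3 - <<'E'
from h import *
np.set_printoptions(precision=1,suppress=True)
f=lambda pts,off,k:[(((p[1]+.5)/k-.5+off[0]),((p[0]+.5)/k-.5+off[1])) for p in pts]
t=f([(285,119),(387,139),(354,286),(253,263)],(155,115),5); s=f([(480,432),(362,450),(305,315),(420,297)],(155,405),6)
for a,b in zip(t,s): print(tri('top','scene',a,b))
# reference: tray rim corners (z=40)
t=f([(182,47),(520,118),(408,583),(62,505)],(155,115),5); s=f([(640,452),(235,512),(68,98),(440,48)],(155,405),6)
for a,b in zip(t,s): print('rim40',tri('top','scene',a,b))
a=cv2.imread('pics/scene0.png').astype(int);b=cv2.imread('pics/s8f.png').astype(int)
d=abs(a-b).max(2)>40
for n,(r0,r1,c0,c1) in dict(cups=(255,325,215,305),moka=(265,345,350,435)).items(): print(n,d[r0:r1,c0:c1].sum())
E
```

```text
(array([642.6, 269.1,  35.8]), [np.float64(0.1914780561640729), np.float64(0.19147805616399816)])
(array([633.7, 223.5,  37.6]), [np.float64(0.5642220803720193), np.float64(0.5642220803718399)])
(array([568.8, 237.1,  36.1]), [np.float64(1.8008768538895108), np.float64(1.8008768538896096)])
(array([578.6, 281.6,  36.5]), [np.float64(1.6089812657390234), np.float64(1.6089812657390623)])
rim40 (array([674.5, 315.9,  37.9]), [np.float64(0.5369882954206819), np.float64(0.5369882954205007)])
rim40 (array([642.5, 164.2,  42.1]), [np.float64(0.6090609618834983), np.float64(0.6090609618834336)])
rim40 (array([438.6, 206.5,  41.3]), [np.float64(0.9206515270896084), np.float64(0.9206515270895385)])
rim40 (array([471.1, 358.8,  38.2]), [np.float64(0.7813672783873205), np.float64(0.7813672783874028)])
cups 226
moka 0
```

```bash
python3 - <<'E'
import cv2,numpy as np
a=cv2.imread('pics/scene0.png').astype(int);b=cv2.imread('pics/s8f.png').astype(int)
d=abs(a-b).max(2)>40; d=d[255:335,205:320]; y,x=np.nonzero(d); print(y.min()+255,y.max()+255,x.min()+205,x.max()+205)
from bench import hand_in
if (y.max()+255)<275: print(hand_in())
E
```

```text
255 271 221 241
the job is handed in; nothing more can be done
None
```

The scoop is seated in its cutout in the case insert and released, and the job is handed in; the robot's clock stood at about 17 s of the 53 s allowed.

- **First move:** I gripped the scoop by its handle and drew it 140 mm straight out. I released it flat on the bare counter, about 60 mm clear of the riser.
- **Second move:** I took it again by the bowl, lined it up over the cutout with the wrist camera, and pressed it down.
- **Seating:** it stopped hard at the height calculated for a seated scoop, 12.7 mm against 12.8 mm. The force then rose to about 31 N upward and 16 N sideways, and I eased off before letting go.
- **After letting go:** the rim measures about 36–37.6 mm above the counter against a nominal 38 mm. The same method read the known 40 mm tray edge as 38–42 mm, so the scoop is level within measuring error. Both overhead pictures show it flush, with the handle in its channel.
- **Cups and moka pot:** before-and-after pictures show no change at the moka pot. Around the cups and riser, the only change is a patch where the handle used to stick out.
- **Look-alikes and arm:** the red and pink look-alikes were left alone, and the arm ended away from everything, touching nothing.

No check failed.

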